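# Load the slide tray on the warming bar

## Task

Load the slide warmer: swing the yellow gate arm open clear of the way, slide the blue slide tray along the deck onto the narrow copper warming bar until it lies against the dark end stop, square and centred so that it balances on the bar alone, and swing the gate fully shut again behind it. Then, last of all, turn the black dial until its white pointer stands at the green mark. Keep the tray flat on the warmer and leave the other things on the bench where they are.

Things in the scene. Friction and masses are not known exactly. Their poses are not given: they have to be found in the camera images.
- warmer: Slide warmer, fixed, 180 x 440 mm. Origin on the bench under its middle; y along its length, x across. In its frame (mm): white loading deck x -85..85, y -4..225, top z 70; then the copper bar (see bar_home); dark end stop, face at y -113, x -35..35, top z 82; control box with the dial, x -65..65, y -215..-121, top z 65. The tray travels towards -y.
- bar_home (a point): Point on the bar's top, warmer-local (0, -63, 70) mm, axes as the warmer: where the tray's origin belongs when it lies against the end stop. The bar is x -20..20, y -113..-4 mm, flush with the deck's top without step or gap, with free air on both sides above an 18 mm high base plate.
- bar_entry (a point): Point on the top of deck and bar where the bar begins, warmer-local (0, -4, 70) mm, axes as the warmer.
- tray: Blue slide tray, loose, 96 mm (its x) x 100 mm (its y) x 15 mm high, about 0.18 kg, three glass slides inside a low rim; too wide to grasp, pushed by its sides. Origin: centre of its underside; z up. It starts on the deck at the end away from the bar, off-centre (up to 22 mm) and askew (up to 0.2 rad).
- gate (a joint): Yellow gate arm on an upright pivot. 0 = shut: the arm reaches across the tray's path along the warmer's -x. Grows to 2.0 as it swings over the deck, towards the warmer's +y and outward; at 1.57 it lies along +y, clear of the tray's path. It stays where it is left (friction 0.03 N m, under 1 N at the arm's middle). It starts at 0 to 0.25.
- gate_pivot (a point): Gate's pivot at the level of the deck's top, warmer-local (68, 6, 70) mm, axes as the warmer. The arm is 70 mm long from the pivot, 8 mm thick, its underside 4 mm and its top 18 mm above the deck (pivot pin 12 mm across, to 22 mm above the deck).
- gate_tip (a point): Free end of the gate arm, on its middle line, 11 mm above the deck.
- dial (a joint): Black dial on the control box; its value grows as it turns clockwise seen from above, 0 to 4.7 rad, stays where it is left (friction 0.03 N m).
- dial_grip (a point): On the dial's upright axis at the height to grip, warmer-local (0, -170, 90) mm. The dial is a skirt of 62 mm diameter, top at z 76 mm, carrying an upright grip bar 46 mm long, 14 mm thick, z 76 to 100 mm; pinch the bar across its thickness. This point's x axis points along the bar towards the pointer.
- dial_pointer (a point): End of the white pointer line on the dial's skirt, 30 mm from its axis.
- green_mark (a point): Where the pointer's end must come: on the middle line of the green band, 30 mm from the dial's axis, at the pointer's height. The green band (about 0.35 rad wide) is on the white setting ring of 92 mm diameter round the dial; the pointer starts 0.5 to 1.5 rad anticlockwise of it.
- specimen_jar: Bystander: clear jar with orange cap, 52 mm diameter, 70 mm high. Origin: centre of its underside.
- stain_bottle: Bystander: amber bottle, 48 mm diameter, 110 mm high. Origin: centre of its underside.
- swab_cup: Bystander: white cup, 72 mm diameter, 80 mm high. Origin: centre of its underside.
- tip_box: Bystander: orange box, 80 x 120 x 50 mm. Origin: centre of its underside.
There are look-alikes about, which are no part of the job. What is meant by the tray is not purple or turquoise, and is the larger of those in its own colour.

How it is judged:
By the outcome, as a careful person would: the job done as asked, in the order asked, and still so for the second after the job is handed in, with the robot touching nothing.
It also fails if it takes over 72 s, if anything falls off the work surface, if the arm or the gripper's body presses on something with over 40 N, if the wrist force passes 120 N, or if a joint passes its speed limit or range.

## Robot

A 7-joint arm with a two-finger parallel gripper is mounted at the origin on the work surface. World frame = base frame: x ahead of the robot, y to its left, z up, the work surface at z = 0. Lengths are in mm, angles in rad, forces in N, time in s.
With the tool pointing down it reaches from about 425 to 1025 mm from the base axis. Payload 3.6 kg.
Tool frame: the origin (TCP) lies on the centre line of the jaws, within the pads' length; the fingertips stand 19 mm ahead of it and the grasp point (between the pads) is the TCP; z points along the fingers, y is the line along which they close (so a half turn about z gives the same grasp; the last joint's range is limited). The gripper opens to 85 mm and grips with 20 to 120 N. Pads are 22 mm wide; open, the fingers measure 114 mm over their backs; the gripper's body (76 mm by 85 mm) begins 54 mm behind the grasp point. The pads swing forward as they close: fully open they stand 13 mm farther back than shut.
Start: joints at [1.232, 0.591, 0.048, 1.609, -0.033, 0.943, -0.034], TCP at [176.418, -703.211, 250.302] pointing down, gripper open.
Joint ranges: [-2.69, 2.69], [-0.47, 2.24], [-1.27, 1.36], [0.19, 2.51], [-1.53, 4.68], [0.08, 2.07], [-3.09, 3.09]. Speed limits (rad/s): [2.57, 2.57, 3.14, 3.14, 3.14, 3.14, 3.14].

## Interface

Orientations are given as a unit quaternion [w, x, y, z].
In Python, from rig import robot, optics gives the robot as it stands. The module is installed in compiled form; this text tells all that it offers.
- The arm moves only by the shell command python3 -m inch 'ROWS' [FORCE]. ROWS is JSON, a list of rows, each a list of 5 numbers: the shift along the world's x, y, z normalised to -1 to 1, where 1 is 0.25 m, then the turn about the world's z normalised to -1 to 1, where 1 is 180 degrees, then the opening, from 0 (shut) to 1 (fully open). A call has 1 to 20 rows; each row shifts and turns the commanded pose from where the row before left it; what a row does not reach is not made up. A row lasts 1/10 s, in which the tool goes at most 50 mm and 8.59 degrees, less where a joint would pass 70% of its speed; a pose out of reach is approached as far as the arm can. A call with a number of a shift or a turn outside -1 to 1 is refused whole. A call with a gripper value outside its range is refused whole. The fingers move at their own pace and stop on an object; FORCE is the grip in N (left out, the last holds). Time passes only in rows, so rows that do not move let the fingers close. It gives the time, the measured TCP pose, the force, the opening and the grip force at its end, in the units of the state.
- robot.read_state(): the state, without advancing time (a new reading comes with each control period).
- optics.snapshot(name): name is "scene" or "top" or "wrist"; returns the picture (400x640x3 uint8, red, green, blue); there is no depth.
- optics.camera_info(name): a dict with "fx", "fy", "cx", "cy" (pixels), "rvec" (rotation vector, rad) and "tvec" (3), from world to camera coordinates, as OpenCV has them; the wrist camera has in their place "mount" (4x4, takes a point from camera to tool coordinates, whose origin is the TCP and whose axes are the flange's). Camera axes: x right, y down, z forward; pixel columns grow to the right and rows downward; lengths in mm; the calibration is good to about 2 mm. A picture is of the moment at which its call begins: read the wrist's pose just before it. camera_info takes no time and is no camera call.
- robot.finish_job(): hands the job in; it is judged then, once.
The state is a dict: "t": time; "joint_positions": joint angles; "joint_vel": joint speeds; "joint_efforts": joint torques, N m; "position": TCP position; "tool_rot": TCP orientation; "force": force on the tool from outside, world axes, zero at the start; "moment": the same for the moment, N m; "gripper_width": opening from 0.0 (shut) to 1.0 (fully open); "gripper_force": force on a finger pad.
Only numpy, scipy, OpenCV 4.12 (cv2) and the standard library are available. Lean on these libraries where they do the work, as an engineer would, in place of code of your own. Each camera call takes 0.05 s, during which the arm holds its last target. There are 200 camera calls.

## Working session

There is one attempt and no reset: what is moved stays moved. The work goes in short steps, Python scripts to look and compute and a shell command to move; the robot and the scene stay as the last step left them, time stands still between calls to the robot, and variables do not carry over. Pictures are saved under pics/ and viewed, at most 10 in all, crops included, and the job is handed in when it is done.

```bash
mkdir -p pics; python3 - <<'E'
from rig import robot, optics
import cv2
for n in ("scene","top"):
    im=optics.snapshot(n); cv2.imwrite(f"pics/{n}0.png",im[:,:,::-1]); print(n,{k:(v.tolist() if hasattr(v,'tolist') else v) for k,v in optics.camera_info(n).items()})
print(optics.camera_info("wrist")); print(robot.read_state())
E
```

```text
scene {'fx': 409.6842073731354, 'fy': 409.6842073731354, 'cx': 330.8159727992601, 'cy': 205.91081875917513, 'rvec': [0.8459037584260511, 2.6394063679418096, -0.9941295276314294], 'tvec': [513.1623133332552, -215.5914480526555, 1681.1460114055214]}
top {'fx': 464.47102523216535, 'fy': 464.47102523216535, 'cx': 322.5780917695555, 'cy': 192.71110015923023, 'rvec': [2.1917328469773265, -2.1694619768141807, 0.062143766912405064], 'tvec': [4.38061237874095, 623.3373196231702, 1591.9658838863063]}
{'fx': 281.54431104447224, 'fy': 281.54431104447224, 'cx': 316.72168635142646, 'cy': 196.13362866128577, 'mount': array([[-1.58335917e-03, -9.51993220e-01, -3.06115015e-01,
         7.79428661e+01],
       [ 9.99998743e-01, -1.53400615e-03, -4.01789265e-04,
        -1.05914458e+00],
       [-8.70816597e-05, -3.06115267e-01,  9.51994452e-01,
        -1.24378207e+02],
       [ 0.00000000e+00,  0.00000000e+00,  0.00000000e+00,
         1.00000000e+00]])}
{'t': 0.1, 'joint_positions': array([ 1.23147919,  0.59201991,  0.04832635,  1.60970351, -0.03329862,
        0.94270129, -0.03371081]), 'joint_vel': array([-0.00049658, -0.00253094,  0.00148154, -0.00412807, -0.00011897,
       -0.00051382,  0.00106724]), 'joint_efforts': array([ 5.70816293e-03, -5.49996185e+01,  1.55255724e+00, -1.98824626e+01,
        9.53360024e-03,  3.86903499e-03,  9.53280420e-06]), 'position': array([ 176.25262991, -702.51616685,  249.2576164 ]), 'tool_rot': array([-9.96056392e-04,  9.92452564e-01,  1.22624963e-01, -1.86996747e-04]), 'force': array([-0.22737558, -0.07085173, -0.04775718]), 'moment': array([0.01584834, 0.00295639, 0.03982127]), 'gripper_force': 0.0, 'gripper_width': 0.9955564878539643}
```

View pics/top0.png

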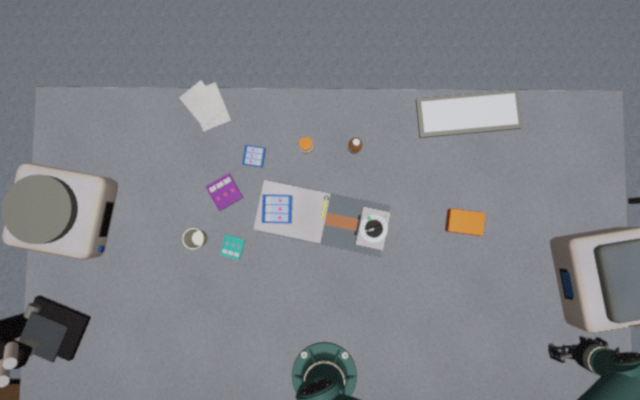

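View pics/scene0.png

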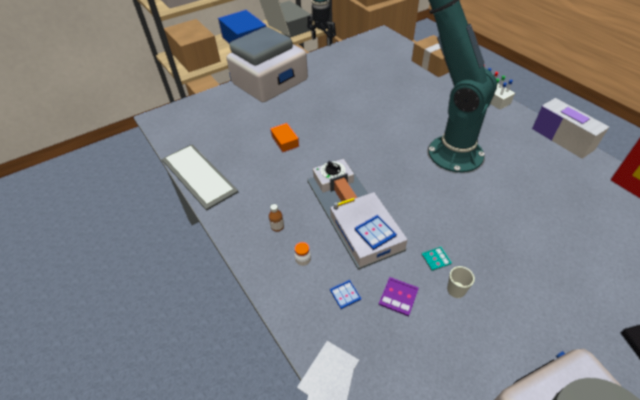

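The top view shows the warmer with its deck at left (255–330, 181–243), the tray at (277,209), the gate at (325,205), the dial at (374,229) and the robot base at (324,375). The scene view agrees: tray (376,232), dial (332,170). I'll get rough positions, then fly the wrist camera over.

```bash
cat > h.py <<'E'
import numpy as np, cv2
from scipy.spatial.transform import Rotation as R
from rig import robot, optics
def fixed(name):
    c=optics.camera_info(name); Rm=R.from_rotvec(c["rvec"]).as_matrix()
    return (c["fx"],c["fy"],c["cx"],c["cy"],Rm,np.array(c["tvec"]))
def wrist(pos,q):
    c=optics.camera_info("wrist"); M=np.array(c["mount"]); Rt=R.from_quat(np.roll(q,-1)).as_matrix()
    Rcw=Rt@M[:3,:3]; p=Rt@M[:3,3]+pos
    return (c["fx"],c["fy"],c["cx"],c["cy"],Rcw.T,-Rcw.T@p)
def proj(cam,P):
    fx,fy,cx,cy,Rm,t=cam; q=np.atleast_2d(P)@Rm.T+t
    return np.c_[fx*q[:,0]/q[:,2]+cx, fy*q[:,1]/q[:,2]+cy]
def onplane(cam,uv,z):
    fx,fy,cx,cy,Rm,t=cam; uv=np.atleast_2d(uv)
    d=np.c_[(uv[:,0]-cx)/fx,(uv[:,1]-cy)/fy,np.ones(len(uv))]@Rm; o=-Rm.T@t
    return o+d*((z-o[2])/d[:,2])[:,None]
def shot(tag):
    s=robot.read_state(); im=optics.snapshot("wrist")[:,:,::-1]
    cv2.imwrite(f"pics/{tag}.png",im); np.savez(f"pics/{tag}.npz",p=s["position"],q=s["tool_rot"]); return im
def load(tag):
    d=np.load(f"pics/{tag}.npz"); return wrist(d["p"],d["q"])
E
python3 - <<'E'
from h import *
c=fixed("top"); np.set_printoptions(precision=1,suppress=True)
print(onplane(c,[(264,181),(254,231),(330,193),(320,243)],70)); print(onplane(c,[(374,229),(277,209)],80))
print(onplane(c,[(324,375)],0))
s=robot.read_state(); print(R.from_quat(np.roll(s["tool_rot"],-1)).as_matrix())
E
```

```text
[[657.7 208.6  70. ]
 [488.9 238.9  70. ]
 [619.2 -14.9  70. ]
 [451.3  17.   70. ]]
[[ 500.  -162.3   80. ]
 [ 563.1  161.8   80. ]]
[[-1.4 -0.5  0. ]]
[[ 1.   0.2 -0. ]
 [ 0.2 -1.   0. ]
 [-0.  -0.  -1. ]]
```

```bash
python3 -m inch '[[0.082,0.172,0.018,0.0204,1],[0.082,0.172,0.018,0.0204,1],[0.082,0.172,0.018,0.0204,1],[0.082,0.172,0.018,0.0204,1],[0.082,0.172,0.018,0.0204,1],[0.082,0.172,0.018,0.0204,1],[0.082,0.172,0.018,0.0204,1],[0.082,0.172,0.018,0.0204,1],[0.082,0.172,0.018,0.0204,1],[0.082,0.172,0.018,0.0204,1],[0.082,0.172,0.018,0.0204,1],[0.082,0.172,0.018,0.0204,1],[0.082,0.172,0.018,0.0204,1],[0.082,0.172,0.018,0.0204,1],[0.082,0.172,0.018,0.0204,1],[0.082,0.172,0.018,0.0204,1],[0.082,0.172,0.018,0.0204,1],[0.082,0.172,0.018,0.0204,1],[0,0,0,0,1],[0,0,0,0,1]]'
python3 - <<'E'
from h import *
im=shot("w1"); cv2.imwrite("pics/w1v.png",cv2.resize(im[:,110:530],None,fx=1.5,fy=1.5,interpolation=cv2.INTER_CUBIC)) 
E
```

```text
t: 2.1
position: [545.3, 72.1, 330.9]
tool_rot: [-0.0, 0.764, 0.645, -0.0]
force: [-0.1, -0.2, -0.1]
gripper_width: 0.994
gripper_force: 0.0
```

View pics/w1v.png

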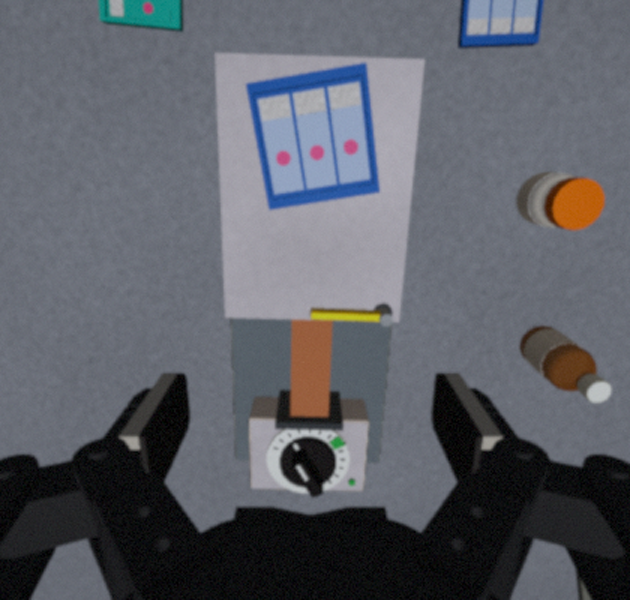

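The deck corners are at crop (216,53), (424,59), (400,320), (226,318). The tray rim corners are at (247,85), (366,64), (379,191), (271,209). The gate runs from (311,315) to its pivot (384,314) and looks nearly shut. The dial is at (310,463), with the green mark near (338,441). Next I'll take a second, closer view over the dial end.

```bash
python3 -m inch '[[-0.026,-0.162,-0.065,0,1],[-0.026,-0.162,-0.065,0,1],[-0.026,-0.162,-0.065,0,1],[-0.026,-0.162,-0.065,0,1],[-0.026,-0.162,-0.065,0,1],[0,0,0,0,1],[0,0,0,0,1]]'
python3 - <<'E'
from h import *
im=shot("w2"); cv2.imwrite("pics/w2v.png",cv2.resize(im[0:290,190:450],None,fx=2,fy=2,interpolation=cv2.INTER_CUBIC)) 
E
```

```text
t: 2.85
position: [511.0, -134.5, 249.3]
tool_rot: [-0.001, 0.767, 0.642, -0.001]
force: [-0.1, 0.2, -0.2]
gripper_width: 1.0
gripper_force: 0.0
```

View pics/w2v.png

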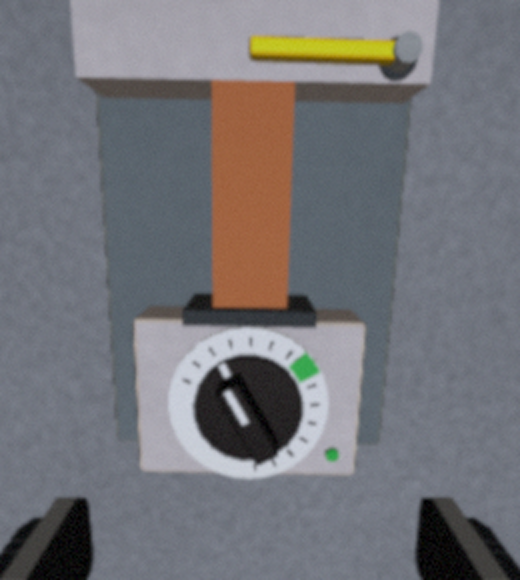

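The deck's front edge corners are at crop (78,78) and (432,82). The bar corners are at (212,81), (295,82), (288,306) and (213,308), and the box corners at (135,319), (365,323), (355,473) and (141,470). The dial centre is about (248,406), the pointer end (221,367), green (304,368), gate end (251,47) and pin (407,46). I'll fit the warmer pose from both views, leaving z free as a check.

```bash
cat > fit.py <<'E'
from h import *
from scipy.optimize import least_squares
np.set_printoptions(precision=3,suppress=True)
c1,c2=load("w1"),load("w2")
v1=lambda a:np.array(a)/1.5+[110,0]; v2=lambda a:np.array(a)/2+[190,0]
L1=np.array([(-85,225,70),(85,225,70),(85,-4,70),(-85,-4,70)],float); P1=v1([(216,53),(424,59),(400,320),(226,318)])
L2=np.array([(-85,-4,70),(85,-4,70),(-20,-4,70),(20,-4,70),(20,-113,70),(-20,-113,70),(-65,-121,65),(65,-121,65),(65,-215,65),(-65,-215,65)],float)
P2=v2([(78,78),(432,82),(212,81),(295,82),(288,306),(213,308),(135,319),(365,323),(355,473),(141,470)])
def W(p,L):
    c,s=np.cos(p[2]),np.sin(p[2]); z=p[3] if len(p)>3 else 0
    return np.c_[p[0]+c*L[:,0]-s*L[:,1],p[1]+s*L[:,0]+c*L[:,1],L[:,2]+z]
f=lambda p:np.r_[(proj(c1,W(p,L1))-P1).ravel(),(proj(c2,W(p,L2))-P2).ravel()]
r=least_squares(f,[536,5,-.17,0]); print(r.x, np.abs(r.fun).max(), np.sqrt(np.mean(r.fun**2)))
w=least_squares(f,[536,5,-.17]).x; print(w)
def loc(P):
    c,s=np.cos(w[2]),np.sin(w[2]); d=P[:,:2]-w[:2]; return np.c_[c*d[:,0]+s*d[:,1],-s*d[:,0]+c*d[:,1]]
if __name__=="__main__":
    T=loc(onplane(c1,v1([(247,85),(366,64),(379,191),(271,209)]),85)); print("tray",T,T.mean(0),
      [np.linalg.norm(T[i]-T[i-1]) for i in range(4)], np.arctan2(*(T[1]-T[0])[::-1]),np.arctan2(*(T[2]-T[3])[::-1]))
    ct=fixed("top")
    print("gate tip",loc(onplane(c2,v2([(251,38),(251,56)]),88)),"pin",loc(onplane(c2,v2([(407,46)]),92)))
    D=loc(onplane(c2,v2([(248,406),(221,367)]),76)); G=loc(onplane(c2,v2([(304,368)]),65)); print("dial c,ptr",D,"green",G)
    a=lambda q:np.arctan2(q[1]+170,q[0]); print("ptr ang",a(D[1]),"green ang",a(G[0]),"turn cw",a(D[1])-a(G[0]))
E
python3 fit.py
```

```text
[535.453   6.128  -0.195  -1.308] 1.3321953047752118 0.6133189021986674
[535.449   6.118  -0.195]
tray [[-57.61  199.863]
 [ 35.912 217.111]
 [ 53.365 120.586]
 [-38.902 103.128]] [ -1.809 160.172] [np.float64(98.52650023800992), np.float64(95.09968723818868), np.float64(98.09056522000493), np.float64(93.90412028813024)] 0.18238441227165042 0.18699391791473108
gate tip [[-1.616  9.269]
 [-1.514  2.247]] pin [[66.829  6.264]]
dial c,ptr [[  -0.79  -167.636]
 [ -15.864 -145.249]] green [[  30.667 -148.118]]
ptr ang 2.140775803317487 green ang 0.6197570919771225 turn cw 1.5210187113403644
```

The fit is consistent: the height residual is 1.3 mm and the sizes match. The tray sits at local (-2,160) with yaw 0.185, and the gate is at about 0. The dial needs about 1.52 rad clockwise. I'll lower the closed fingers behind the gate and work out the arc.

```bash
python3 -m inch '[[0.036,0.108,-0.153,-0.006,0],[0.036,0.108,-0.153,0,0],[0.036,0.108,-0.153,0,0],[0.036,0.108,-0.153,0,0],[0,0,0,0,0],[0,0,0,0,0],[0,0,0,0,0]]'
cat > plan.py <<'E'
import numpy as np, contextlib, io, sys
w=np.array([535.45,6.12,-.195]); c,s=np.cos(w[2]),np.sin(w[2]); RM=np.array([[c,-s],[s,c]])
def world(l): return w[:2]+RM@np.array(l)
def local(p): return RM.T@(np.array(p)[:2]-w[:2])
def units(path,start):   # local waypoints -> dx,dy units from start (world)
    P=[np.array(start)[:2]]+[world(q) for q in path]; return np.round(np.diff(P,axis=0)/250,3)
E
python3 - <<'E'
from plan import *; from rig import robot
s=robot.read_state(); p=s["position"]; print("local",local(p),p[2],s["force"])
q=[]
for th in np.arange(0,1.81,.15):
    d=20; r=48; q.append((68-r*np.cos(th)-d*np.sin(th),6+r*np.sin(th)-d*np.cos(th)))
print(np.round(q,0).tolist()); print(units(q,p).tolist())
E
```

```text
t: 3.6
position: [549.5, -24.1, 98.3]
tool_rot: [0.001, 0.771, 0.637, 0.001]
force: [-0.3, -0.4, 0.7]
gripper_width: 0.005
gripper_force: 0.0
local [ 19.66273261 -26.91005892] 98.279881049542 [-0.27340313 -0.44197112  0.67159917]
[[20.0, -14.0], [18.0, -7.0], [16.0, 1.0], [16.0, 9.0], [17.0, 17.0], [19.0, 24.0], [22.0, 31.0], [27.0, 38.0], [32.0, 43.0], [38.0, 48.0], [45.0, 52.0], [52.0, 55.0], [59.0, 57.0]]
[[0.011, 0.05], [-0.004, 0.031], [0.001, 0.031], [0.005, 0.031], [0.01, 0.03], [0.014, 0.028], [0.018, 0.025], [0.022, 0.022], [0.025, 0.019], [0.027, 0.015], [0.029, 0.011], [0.031, 0.006], [0.031, 0.001]]
```

```bash
python3 -m inch '[[0.011,0.05,0,0,0],[-0.004,0.031,0,0,0],[0.001,0.031,0,0,0],[0.005,0.031,0,0,0],[0.01,0.03,0,0,0],[0.014,0.028,0,0,0],[0.018,0.025,0,0,0],[0.022,0.022,0,0,0],[0.025,0.019,0,0,0],[0.027,0.015,0,0,0],[0.029,0.011,0,0,0],[0.031,0.006,0,0,0],[0.031,0.001,0,0,0],[0,0,0,0,0]]'
python3 - <<'E'
from plan import *; from rig import robot
s=robot.read_state(); p=s["position"]; print("local",local(p),p[2],s["force"])
print(units([(35,60),(0,230)],p))
E
```

```text
t: 5.0
position: [605.8, 51.4, 97.2]
tool_rot: [0.0, 0.771, 0.636, 0.001]
force: [0.8, 0.3, -0.4]
gripper_width: 0.001
gripper_force: 0.0
local [60.20682262 58.04313874] 97.16063006371014 [ 0.75674595  0.31968966 -0.39274364]
[[-0.097  0.027]
 [-0.006  0.694]]
```

```bash
python3 -m inch '[[-0.08,0.016,0,0,0],[0,0,0.16,0,0.3],[0,0.05,0.15,0,0.6],[-0.004,0.175,0.05,0,0.6],[-0.004,0.175,0.05,0,0.6],[-0.004,0.175,0,0,0.6],[-0.004,0.175,0,0,0.6],[0,0,0,0,0.6],[0,0,0,0,0.6]]'
python3 - <<'E'
from h import *; from plan import *
s=robot.read_state(); p=s["position"]; print("local",local(p),p[2])
im=shot("w3"); cv2.imwrite("pics/w3v.png",cv2.resize(im[0:330,160:480],None,fx=1.8,fy=1.8,interpolation=cv2.INTER_CUBIC)) 
E
```

```text
t: 5.9
position: [579.5, 244.6, 199.6]
tool_rot: [-0.0, 0.77, 0.638, 0.0]
force: [-0.3, -0.5, 0.4]
gripper_width: 0.599
gripper_force: 0.0
local [ -2.98470879 242.48501224] 199.64748713718987
```

View pics/w3v.png

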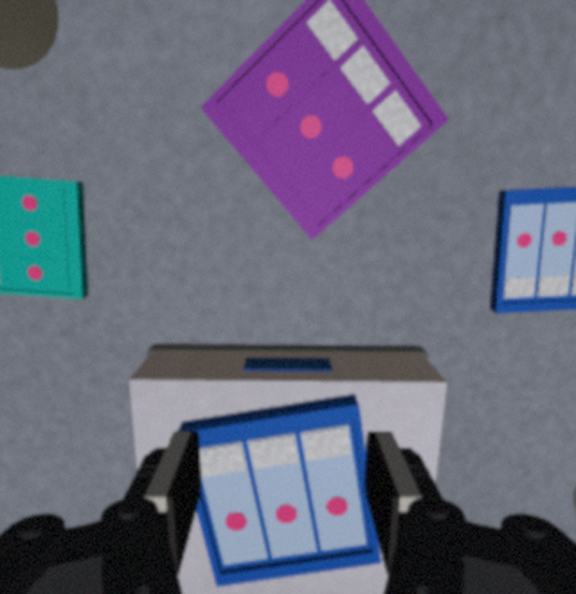

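The tray, rim corners (183,425), (355,397), (378,553) and (220,583), still lies askew on the deck, ahead of the fingers. The gate is out of view. I'll descend behind the tray and make a short squaring push.

```bash
python3 -m inch '[[0.012,-0.002,-0.145,0,0.6],[0,0,-0.145,0,0.6],[0,0,-0.144,0,0.6],[0,0,0,0,0.6],[-0.0065,-0.033,0,0,0.6],[-0.0065,-0.033,0,0,0.6],[-0.0065,-0.033,0,0,0.6],[-0.0065,-0.033,0,0,0.6],[-0.0065,-0.033,0,0,0.6],[0,0,0,0,0.6]]'
python3 - <<'E'
from h import *; from plan import *
s=robot.read_state(); p=s["position"]; print("local",local(p),p[2],s["force"])
im=shot("w4"); t=optics.snapshot("top")[:,:,::-1]
a=cv2.resize(im[150:400,180:460],None,fx=1.6,fy=1.6,interpolation=cv2.INTER_CUBIC)
b=cv2.resize(t[160:270,240:400],None,fx=2.2*1.0,fy=2.2,interpolation=cv2.INTER_CUBIC)
H=max(a.shape[0],b.shape[0]); o=np.zeros((H,a.shape[1]+b.shape[1],3),np.uint8); o[:a.shape[0],:a.shape[1]]=a; o[:b.shape[0],a.shape[1]:]=b
print(a.shape,b.shape); cv2.imwrite("pics/w4v.png",o)
E
```

```text
t: 6.95
position: [574.8, 199.0, 91.6]
tool_rot: [0.001, 0.772, 0.636, -0.0]
force: [0.5, -1.0, 0.2]
gripper_width: 0.602
gripper_force: 0.0
local [  1.21495195 196.85197426] 91.63840849960305 [ 0.48356653 -1.02875722  0.17598525]
(400, 448, 3) (242, 352, 3)
```

View pics/w4v.png

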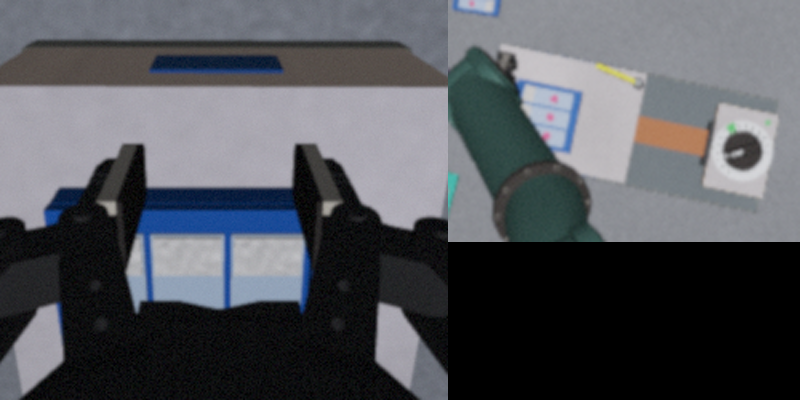

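The gate lies open along +y (crop 597–643, 66–85), and the tray looks square against the fingers. I'll rise and measure its lateral position.

```bash
python3 -m inch '[[0.004,0.03,0,0,0.6],[0,0,0.16,0,0.6],[-0.02,-0.11,0.15,0,0.6],[-0.02,-0.11,0.15,0,0.6],[-0.02,-0.12,0.15,0,0.6],[-0.02,-0.12,0.05,0,0.6],[0,0,0,0,0.6],[0,0,0,0,0.6]]'
python3 - <<'E'
from h import *; from plan import *
s=robot.read_state(); p=s["position"]; print("local",local(p),p[2],s["force"])
im=shot("w5"); cv2.imwrite("pics/w5v.png",cv2.resize(im[0:290,200:430],None,fx=2,fy=2,interpolation=cv2.INTER_CUBIC)) 
E
```

```text
t: 7.85
position: [555.8, 93.7, 256.2]
tool_rot: [-0.0, 0.771, 0.636, 0.0]
force: [-0.5, 0.5, -0.5]
gripper_width: 0.602
gripper_force: 0.0
local [ 2.97159974 89.86938474] 256.22975739521627 [-0.4942717   0.47653553 -0.47213766]
```

View pics/w5v.png

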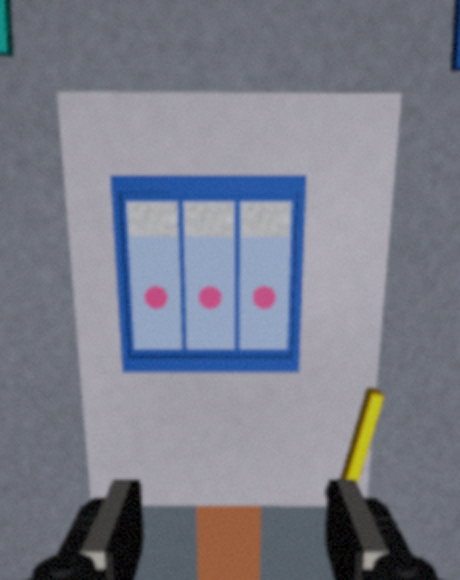

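The tray is square, with rim corners (111,177), (306,177), (299,371) and (124,371), but shifted to -x. The gate is open, its tip at (374,393).

```bash
python3 - <<'E'
from h import *; from plan import *
c=load("w5"); v=lambda a:np.array(a)/2+[200,0]
l=lambda a,z:np.array([local(q) for q in onplane(c,v(a),z)]).round(1)
T=l([(111,177),(306,177),(299,371),(124,371)],85); print(T,T.mean(0)); print(l([(58,93),(401,95),(197,506),(261,506)],70), l([(374,393)],88))
for q in [(-80,162),(-80,120)]: print(world(q))
print(units([(-78,146),(-78,146)],robot.read_state()["position"]))
E
```

```text
[[-58.3 184.9]
 [ 37.5 185.2]
 [ 37.8  86.2]
 [-57.5  86.1]] [-10.125 135.6  ]
[[-85.  224.5]
 [ 84.8 224.1]
 [-20.3  -5. ]
 [ 19.4  -4.9]] [[78.9 74.7]]
[488.3563651  180.55104526]
[480.21817063 139.34704314]
[[-0.273  0.279]
 [ 0.     0.   ]]
```

```bash
python3 -m inch '[[-0.0282,0.0225,0,0.0454,0.6],[-0.0282,0.0225,0,0.0454,0.6],[-0.0282,0.0225,0,0.0454,0.6],[-0.0282,0.0225,0,0.0454,0.6],[-0.0282,0.0225,0,0.0454,0.6],[-0.0282,0.0225,0,0.0454,0.6],[-0.0282,0.0225,0,0.0454,0.6],[-0.0282,0.0225,0,0.0454,0.6],[-0.0282,0.0225,0,0.0454,0.6],[-0.0282,0.0225,0,0.0454,0.6],[-0.0282,0.0225,0,0.0454,0.6],[0,0,-0.165,0,0.6],[0,0,-0.165,0,0.6],[0,0,-0.165,0,0.6],[0,0,-0.163,0,0.6],[0,0,0,0,0.6]]'
python3 - <<'E'
from h import *; from plan import *
s=robot.read_state(); p=s["position"]; print("local",local(p),p[2],s["force"]); M=R.from_quat(np.roll(s["tool_rot"],-1)).as_matrix(); print(np.arctan2(M[1,0],M[0,0])-(np.pi-.195))
print(units([(-59.8,135.6)],p))
E
```

```text
t: 9.5
position: [476.9, 157.4, 87.9]
tool_rot: [-0.003, 0.094, 0.996, -0.0]
force: [-0.6, 0.3, 1.3]
gripper_width: 0.599
gripper_force: 0.0
local [-86.74531839 137.06314843] 87.8851188215183 [-0.55615473  0.31203551  1.28098408]
0.006885309903888359
[[ 0.105 -0.027]]
```

```bash
python3 -m inch '[[0.021,-0.0042,0.008,-0.0022,0.6],[0.021,-0.0042,0,0,0.6],[0.021,-0.0042,0,0,0.6],[0.021,-0.0042,0,0,0.6],[0.0216,-0.0042,0,0,0.6],[0,0,0,0,0.6]]'
python3 - <<'E'
from h import *; from plan import *
s=robot.read_state(); p=s["position"]; print("local",local(p),p[2],s["force"]); M=R.from_quat(np.roll(s["tool_rot"],-1)).as_matrix(); print(np.arctan2(M[1,0],M[0,0])-(np.pi-.195))
E
```

```text
t: 10.1
position: [505.8, 149.8, 93.9]
tool_rot: [0.001, 0.1, 0.995, 0.0]
force: [0.7, -0.2, -0.6]
gripper_width: 0.602
gripper_force: 0.0
local [-56.97025854 135.21770205] 93.86197412035163 [ 0.68297096 -0.21472931 -0.60725906]
-0.005357289005689658
```

```bash
python3 -m inch '[[-0.047,0.009,0,0,0.6],[0,0,0.16,0,0.6],[0,0,0.16,0,0.6],[0.0225,-0.0211,0.03,-0.0454,0.6],[0.0225,-0.0211,0.03,-0.0454,0.6],[0.0225,-0.0211,0.03,-0.0454,0.6],[0.0225,-0.0211,0.03,-0.0454,0.6],[0.0225,-0.0211,0.03,-0.0454,0.6],[0.0225,-0.0211,0.03,-0.0454,0.6],[0.0225,-0.0211,0.03,-0.0454,0.6],[0.0225,-0.0211,0.03,-0.0454,0.6],[0.0225,-0.0211,0.03,-0.0454,0.6],[0.0225,-0.0211,0.03,-0.0454,0.6],[0.0225,-0.0211,0.03,-0.0434,0.6],[0,0,0,0,0.6],[0,0,0,0,0.6],[0,0,0,0,0.6]]'
cat > meas.py <<'E'
import sys
from h import *; from plan import *
# tray rim found by its saturated blue on the deck: min-area rectangle at z 85
tag=sys.argv[1]; s=robot.read_state(); print("tcp",local(s["position"]),s["position"][2],s["force"]); M=R.from_quat(np.roll(s["tool_rot"],-1)).as_matrix(); print("tool yaw err",np.arctan2(M[1,0],M[0,0])-(np.pi/2-.195))
im=shot(tag); c=load(tag); hsv=cv2.cvtColor(im,cv2.COLOR_BGR2HSV); m=cv2.inRange(hsv,(105,150,60),(118,255,255))
n,L,st,ce=cv2.connectedComponentsWithStats(m); 
for i in range(1,n):
    if st[i,4]<300: continue
    yx=np.argwhere(L==i)[:,::-1]; P=np.array([local(q) for q in onplane(c,yx,85)],np.float32); r=cv2.minAreaRect(P); print(np.round(r[0],1),np.round(r[1],1),round((r[2]+45)%90-45,2),"deg")
E
python3 meas.py w6
```

```text
t: 11.8
position: [553.6, 94.8, 255.5]
tool_rot: [-0.0, 0.77, 0.638, -0.001]
force: [-0.8, 0.0, -0.5]
gripper_width: 0.6
gripper_force: 0.0
tcp [ 0.63434188 90.5694141 ] 255.48149989426943 [-0.80884708  0.0430683  -0.51201671]
tool yaw err 0.007111844840979709
[131.5 247.1] [58.8 27.1] 0.32 deg
[  1.3 134.9] [98.3 94.3] -0.39 deg
```

```bash
python3 -m inch '[[0.031,0.164,0,-0.0023,0.6],[0.031,0.164,0,0,0.6],[0.031,0.164,0,0,0.6],[0,0,-0.165,0,0.6],[0,0,-0.165,0,0.6],[0,0,-0.165,0,0.6],[0,0,-0.158,0,0.6],[0,0,0,0,0.6],[0,0,0,0,0.6],[0,0,0,0,0.6]]'
python3 - <<'E'
from h import *; from plan import *
s=robot.read_state(); p=s["position"]; print("local",local(p),p[2],s["force"]); M=R.from_quat(np.roll(s["tool_rot"],-1)).as_matrix(); print(np.arctan2(M[1,0],M[0,0])-(np.pi/2-.195))
print(units([(-0.5,12)],p))
E
```

```text
t: 12.85
position: [578.2, 217.7, 94.2]
tool_rot: [0.0, 0.773, 0.634, 0.001]
force: [-0.4, -0.6, 0.3]
gripper_width: 0.6
gripper_force: 0.0
local [  0.98733769 215.8641037 ] 94.18323063879164 [-0.44195874 -0.55300808  0.25082938]
-0.0027950545046562247
[[-0.164 -0.799]]
```

```bash
python3 -m inch '[[-0.0102,-0.05,-0.008,0,0.6],[-0.0102,-0.05,0,0,0.6],[-0.0102,-0.05,0,0,0.6],[-0.0102,-0.05,0,0,0.6],[-0.0102,-0.05,0,0,0.6],[-0.0102,-0.05,0,0,0.6],[-0.0102,-0.05,0,0,0.6],[-0.0102,-0.05,0,0,0.6],[-0.0102,-0.05,0,0,0.6],[-0.0102,-0.05,0,0,0.6],[-0.0102,-0.05,0,0,0.6],[-0.0102,-0.05,0,0,0.6],[-0.0102,-0.05,0,0,0.6],[-0.0102,-0.05,0,0,0.6],[-0.0102,-0.04,0,0,0.6],[-0.01,-0.03,0,0,0.6],[0,0,0,0,0.6],[0,0,0,0,0.6]]'
python3 - <<'E'
from h import *; from plan import *
s=robot.read_state(); p=s["position"]; print("local",local(p),p[2],s["force"]); M=R.from_quat(np.roll(s["tool_rot"],-1)).as_matrix(); print(np.arctan2(M[1,0],M[0,0])-(np.pi/2-.195))
print(units([(0,0)],p))
E
```

```text
t: 14.65
position: [536.6, 24.2, 90.5]
tool_rot: [-0.0, 0.774, 0.633, -0.001]
force: [1.1, 0.3, 0.8]
gripper_width: 0.599
gripper_force: 0.0
local [-2.35915314 17.93348045] 90.53093591343082 [1.127048   0.32096197 0.80242805]
-0.003713050221306302
[[-0.005 -0.072]]
```

```bash
python3 -m inch '[[-0.001,-0.017,0,0,0.6],[-0.001,-0.017,0,0,0.6],[-0.001,-0.017,0,0,0.6],[-0.001,-0.013,0,0,0.6],[-0.001,-0.004,0,0,0.6],[-0.001,-0.004,0,0,0.6],[0,0,0,0,0.6]]'
python3 - <<'E'
from h import *; from plan import *
s=robot.read_state(); p=s["position"]; print("local",local(p),p[2],s["force"])
E
```

```text
t: 15.35
position: [535.7, 6.6, 90.8]
tool_rot: [0.0, 0.774, 0.634, -0.0]
force: [-0.5, 0.2, -0.1]
gripper_width: 0.6
gripper_force: 0.0
local [0.1647836  0.56402152] 90.80720453215051 [-0.45873726  0.21220051 -0.06524896]
```

Creep until the stop is felt.

```bash
python3 -m inch '[[-0.001,-0.004,0,0,0.6],[-0.001,-0.004,0,0,0.6],[0,0,0,0,0.6]]'; python3 -m inch '[[-0.001,-0.004,0,0,0.6],[-0.001,-0.004,0,0,0.6],[0,0,0,0,0.6]]'
```

```text
t: 15.65
position: [535.3, 4.9, 90.8]
tool_rot: [0.0, 0.774, 0.634, 0.0]
force: [0.7, 0.9, -1.5]
gripper_width: 0.596
gripper_force: 0.3
t: 15.95
position: [534.9, 3.6, 90.9]
tool_rot: [-0.0, 0.773, 0.634, 0.001]
force: [-0.0, 2.2, -1.0]
gripper_width: 0.601
gripper_force: 1.3
```

```bash
python3 -m inch '[[-0.001,-0.004,0,0,0.6],[0,0,0,0,0.6]]'; python3 -m inch '[[0.008,0.04,0,0,0.6],[0.008,0.04,0,0,0.6],[0,0,0.17,0,0.6],[-0.02,-0.11,0.15,0,0.6],[-0.02,-0.11,0.15,0,0.6],[-0.02,-0.12,0.15,0,0.6],[-0.02,-0.1,0.04,0,0.6],[0,0,0,0,0.6],[0,0,0,0,0.6],[0,0,0,0,0.6]]'
python3 meas.py w7; python3 - <<'E'
import cv2; im=cv2.imread("pics/w7.png"); cv2.imwrite("pics/w7v.png",cv2.resize(im[0:330,190:450],None,fx=1.8,fy=1.8,interpolation=cv2.INTER_CUBIC))
E
```

```text
t: 16.15
position: [534.8, 3.6, 90.9]
tool_rot: [-0.0, 0.773, 0.634, 0.001]
force: [-0.1, 5.6, -0.5]
gripper_width: 0.601
gripper_force: 2.5
t: 17.15
position: [518.1, -86.8, 255.1]
tool_rot: [-0.001, 0.773, 0.634, -0.0]
force: [-0.0, -0.9, -0.4]
gripper_width: 0.6
gripper_force: 0.0
tcp [  0.97676195 -94.48433062] 255.10568234029947 [-0.03720088 -0.86758144 -0.36214933]
tool yaw err -0.0013332868836051226
[ -0.2 -63.6] [99.6 95.7] -0.17 deg
```

View pics/w7v.png

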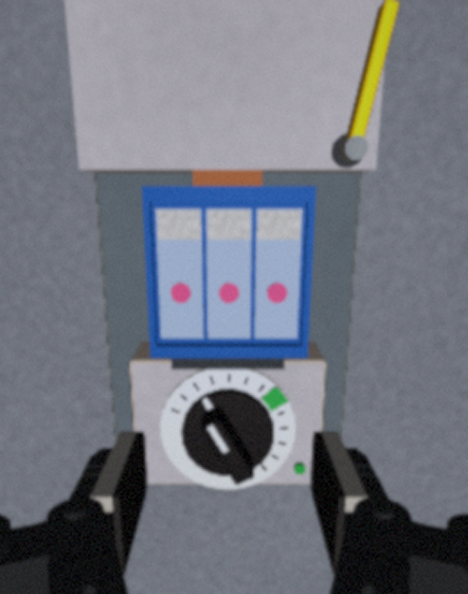

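The tray is at (-0.2,-63.6) within 0.2°, square against the stop. The gate is still open, from its pin (350,150) up to (390,5). Next I'll close the gate from outside.

```bash
python3 - <<'E'
from plan import *; from h import *
s=robot.read_state(); q=[(112,46)]
for th in [1.9,1.75,1.6,1.45,1.3,1.15,1.0,.85,.7,.55,.4,.25,.12,.03]:
    d=4+14.5*np.sin(th)+11.8*np.cos(th) if th<1.57 else 4+14.5*np.sin(th)-11.8*np.cos(th)
    r=48; q.append((68-r*np.cos(th)+d*np.sin(th),6+r*np.sin(th)+d*np.cos(th)))
print(np.round(q).tolist()); print(units(q,s["position"]).tolist())
c=fixed("top"); print([local(p) for p in onplane(c,[(355,145),(306,145)],80)])
E
```

```text
[[112.0, 46.0], [104.0, 44.0], [97.0, 50.0], [88.0, 53.0], [82.0, 56.0], [76.0, 58.0], [69.0, 59.0], [61.0, 59.0], [53.0, 57.0], [46.0, 54.0], [38.0, 50.0], [32.0, 44.0], [26.0, 36.0], [22.0, 29.0], [21.0, 24.0]]
[[0.544, 0.464], [-0.033, 0.0], [-0.025, 0.026], [-0.03, 0.022], [-0.023, 0.015], [-0.024, 0.012], [-0.027, 0.009], [-0.029, 0.005], [-0.031, -0.0], [-0.032, -0.006], [-0.032, -0.012], [-0.031, -0.018], [-0.028, -0.024], [-0.02, -0.025], [-0.012, -0.02]]
[array([261.36559665, -53.98364144]), array([227.97051279, 107.75324062])]
```

```bash
python3 -m inch '[[0.136,0.116,0,0,0],[0.136,0.116,0,0,0],[0.136,0.116,0,0,0],[0.136,0.116,0,0,0],[0,0,-0.158,0,0],[0,0,-0.158,0,0],[0,0,-0.158,0,0],[0,0,-0.158,0,0],[0,0,0,0,0],[0,0,0,0,0]]'
python3 - <<'E'
from plan import *; from h import *
s=robot.read_state(); print(local(s["position"]),s["position"][2],s["force"])
E
```

```text
t: 18.2
position: [653.9, 29.3, 97.0]
tool_rot: [-0.001, 0.773, 0.634, -0.001]
force: [0.7, 0.4, -0.1]
gripper_width: -0.001
gripper_force: 0.0
[111.70555927  45.68614076] 97.0208072172297 [ 0.74759595  0.41648738 -0.07363574]
```

```bash
python3 -m inch '[[-0.033,0,0,0,0],[-0.025,0.026,0,0,0],[-0.03,0.022,0,0,0],[-0.023,0.015,0,0,0],[-0.024,0.012,0,0,0],[-0.027,0.009,0,0,0],[-0.029,0.005,0,0,0],[-0.031,0,0,0,0],[-0.032,-0.006,0,0,0],[-0.032,-0.012,0,0,0],[-0.031,-0.018,0,0,0],[-0.028,-0.024,0,0,0],[-0.02,-0.025,0,0,0],[-0.012,-0.016,0,0,0],[0,0,0,0,0]]'
python3 - <<'E'
from plan import *; from h import *
s=robot.read_state(); print(local(s["position"]),s["position"][2],s["force"])
E
```

```text
t: 19.7
position: [559.3, 23.5, 97.6]
tool_rot: [-0.0, 0.774, 0.633, -0.001]
force: [-0.1, 0.1, -0.0]
gripper_width: -0.003
gripper_force: 0.0
[20.02366746 21.64592187] 97.59901539638867 [-0.0995199   0.09276888 -0.03891715]
```

```bash
python3 -m inch '[[-0.001,-0.004,0,0,0],[0,0,0,0,0]]'; python3 -m inch '[[-0.001,-0.004,0,0,0],[0,0,0,0,0]]'; python3 -m inch '[[-0.001,-0.004,0,0,0],[0,0,0,0,0]]'
```

```text
t: 19.9
position: [560.0, 23.8, 97.7]
tool_rot: [-0.0, 0.774, 0.634, -0.0]
force: [0.7, 0.7, -0.4]
gripper_width: 0.0
gripper_force: 0.0
t: 20.1
position: [559.8, 22.9, 97.7]
tool_rot: [-0.0, 0.774, 0.634, -0.0]
force: [-0.6, 0.5, -0.4]
gripper_width: -0.001
gripper_force: 0.0
t: 20.3
position: [559.6, 22.2, 97.8]
tool_rot: [-0.0, 0.773, 0.634, 0.0]
force: [-0.4, -0.3, -0.2]
gripper_width: -0.001
gripper_force: 0.3
```

```bash
python3 -m inch '[[-0.001,-0.004,0,0,0],[0,0,0,0,0]]'; python3 -m inch '[[-0.001,-0.004,0,0,0],[0,0,0,0,0]]'; python3 -m inch '[[-0.001,-0.004,0,0,0],[0,0,0,0,0]]' | head -4
```

```text
t: 20.5
position: [559.6, 22.0, 97.9]
tool_rot: [-0.0, 0.773, 0.634, 0.001]
force: [0.2, 3.0, -1.2]
gripper_width: -0.004
gripper_force: 1.5
t: 20.7
position: [559.5, 21.9, 97.9]
tool_rot: [-0.001, 0.773, 0.634, 0.001]
force: [0.8, 5.0, -2.7]
gripper_width: 0.0
gripper_force: 2.5
t: 20.9
position: [559.5, 21.9, 97.9]
tool_rot: [-0.001, 0.773, 0.635, 0.002]
force: [0.9, 6.8, -2.4]
```

The gate is shut against its stop, at 6.8 N. I'll retreat upward and look at gate, tray and dial together.

```bash
python3 -m inch '[[0.012,0.06,0,0,0],[0,0,0.17,0,0.3],[0,0,0.17,0,0.5],[-0.054,-0.159,0.07,0,0.5],[-0.054,-0.159,0.07,0,0.5],[-0.054,-0.159,0.07,0,0.5],[-0.054,-0.159,0.06,0,0.5],[0,0,0,0,0.5],[0,0,0,0,0.5],[0,0,0,0,0.5]]'
python3 meas.py w8; python3 - <<'E'
import cv2; im=cv2.imread("pics/w8.png"); cv2.imwrite("pics/w8v.png",cv2.resize(im[20:290,200:440],None,fx=2.2,fy=2.2,interpolation=cv2.INTER_CUBIC))
E
```

```text
t: 21.9
position: [507.8, -124.0, 250.1]
tool_rot: [-0.0, 0.773, 0.634, -0.0]
force: [1.0, 0.4, -0.3]
gripper_width: 0.502
gripper_force: 0.0
tcp [  -1.93354442 -132.96485849] 250.12409418770227 [ 0.98501723  0.39797218 -0.33940914]
tool yaw err -0.0015984208809391998
[ -0.1 -63. ] [99.6 95.8] -0.18 deg
```

View pics/w8v.png

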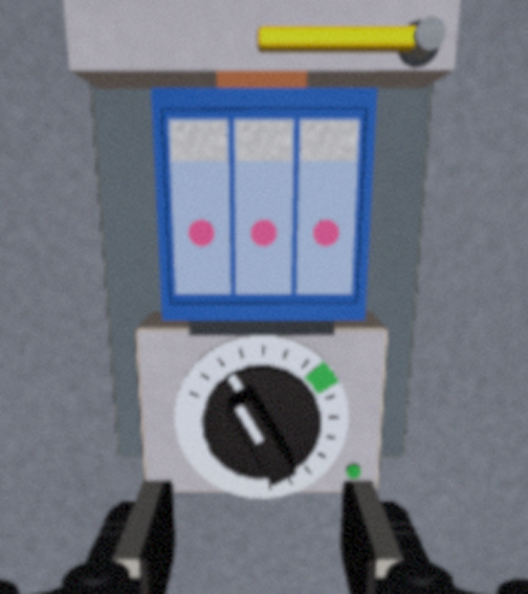

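The gate lies straight and shut at (260–415,38), and the tray is at (-0.1,-63.0), square. The pointer end is at (235,380), the bar's stripe runs (240,406)–(261,443), and green is at (322,377).

```bash
cat > dial.py <<'E'
from h import *; from plan import *
def ang(tag,v,ptr,stripe,green):
    c=load(tag); l=lambda a,z:np.array([local(q) for q in onplane(c,v(a),z)])
    a=lambda q:np.arctan2(q[1]+170,q[0]); P=l([ptr],75)[0]; S=l(stripe,99); G=l([green],64)[0]; d=S[0]-S[1]
    print("ptr",P,a(P),"stripe",S.round(1).tolist(),np.arctan2(d[1],d[0]),"green",G,a(G))
E
python3 - <<'E'
from dial import *
ang("w8",lambda a:np.array(a)/2.2+[200,20],(235,380),[(240,406),(261,443)],(322,377))
print(units([(0,-170)],robot.read_state()["position"]))
E
```

```text
ptr [ -14.07778447 -146.11685616] 2.103418172720971 stripe [[-11.0, -151.5], [-1.1, -170.5]] 2.052244208481328 green [  31.12423391 -148.03234458] 0.614611654426993
[[-0.022 -0.149]]
```

```bash
python3 -m inch '[[-0.0055,-0.037,0,0.0405,0.5],[-0.0055,-0.037,0,0.0405,0.5],[-0.0055,-0.037,0,0.0405,0.5],[-0.0055,-0.037,0,0.0405,0.5],[0,0,-0.15,0,0.5],[0,0,-0.15,0,0.5],[0,0,-0.15,0,0.5],[0,0,0,0,0.5],[0,0,0,0,0.5],[0,0,0,0,0.5]]'
python3 - <<'E'
from plan import *; from h import *
s=robot.read_state(); p=s["position"]; print(local(p),p[2],s["force"]); M=R.from_quat(np.roll(s["tool_rot"],-1)).as_matrix(); print("tool x local yaw",np.arctan2(M[1,0],M[0,0])+.195); print(units([(0,-170)],p), (97-p[2])/250)
E
```

```text
t: 22.95
position: [503.9, -161.4, 139.3]
tool_rot: [0.001, 0.588, 0.809, 0.001]
force: [-0.5, 0.3, 0.1]
gripper_width: 0.497
gripper_force: 0.0
[   1.46271742 -170.42392167] 139.3089687264153 [-0.50332537  0.2525474   0.11496554]
tool x local yaw 2.0782204191167124
[[-0.005  0.003]] -0.16923587490566114
```

Descend and pinch gently (30 N).

```bash
python3 -m inch '[[-0.005,0.003,-0.085,0,0.5],[0,0,-0.08,0,0.5],[0,0,0,0,0.5],[0,0,0,0,0.3],[0,0,0,0,0],[0,0,0,0,0],[0,0,0,0,0],[0,0,0,0,0]]' 30
python3 - <<'E'
from plan import *; from h import *
s=robot.read_state(); p=s["position"]; print(local(p),p[2],s["force"],s["moment"]); M=R.from_quat(np.roll(s["tool_rot"],-1)).as_matrix(); print("tool x local yaw",np.arctan2(M[1,0],M[0,0])+.195)
E
```

```text
t: 23.75
position: [502.4, -161.5, 98.2]
tool_rot: [0.002, 0.589, 0.808, 0.001]
force: [-0.1, 0.7, 6.5]
gripper_width: 0.152
gripper_force: 32.3
[ 6.36175508e-02 -1.70843267e+02] 98.24810035431301 [-0.0891973   0.70498519  6.5061363 ] [0.05417853 0.15978534 0.03199606]
tool x local yaw 2.076599995215849
```

```bash
python3 -m inch '[[0,0,0.006,0,0],[0,0,0,-0.0332,0],[0,0,0,-0.0332,0],[0,0,0,-0.0332,0],[0,0,0,-0.0332,0],[0,0,0,-0.0332,0],[0,0,0,-0.0332,0],[0,0,0,-0.0332,0],[0,0,0,-0.0332,0],[0,0,0,-0.0332,0],[0,0,0,-0.0332,0],[0,0,0,-0.0332,0],[0,0,0,-0.0332,0],[0,0,0,-0.0332,0],[0,0,0,-0.0332,0],[0,0,0,0,0],[0,0,0,0,0]]'
python3 - <<'E'
from plan import *; from h import *
s=robot.read_state(); p=s["position"]; print(local(p),p[2],s["force"],s["moment"]); M=R.from_quat(np.roll(s["tool_rot"],-1)).as_matrix(); print("tool x local yaw",np.arctan2(M[1,0],M[0,0])+.195)
E
```

```text
t: 25.45
position: [502.0, -161.3, 98.3]
tool_rot: [0.0, 0.978, 0.21, 0.001]
force: [2.7, 0.8, -3.2]
gripper_width: 0.154
gripper_force: 31.4
[  -0.33489812 -170.76293431] 98.32055766777151 [ 2.72012635  0.75680181 -3.1948137 ] [-0.04057565 -0.44130009  0.03997852]
tool x local yaw 0.6187450682716501
```

```bash
python3 -m inch '[[0,0,0,0,0.35],[0,0,0,0,0.35],[0,0,0,0,0.35],[0,0,0.06,0,0.35],[0,0,0.15,0,0.5],[0,0,0.15,0,0.5],[0,0,0.15,0,0.5],[0.05,-0.01,0.1,0,0.5],[0,0,0,0,0.5],[0,0,0,0,0.5],[0,0,0,0,0.5]]'
python3 meas.py w9; python3 - <<'E'
import cv2; im=cv2.imread("pics/w9.png"); cv2.imwrite("pics/w9v.png",cv2.resize(im[0:330,150:480],None,fx=1.8,fy=1.8,interpolation=cv2.INTER_CUBIC))
E
```

```text
t: 26.55
position: [511.8, -163.6, 249.2]
tool_rot: [-0.001, 0.978, 0.209, -0.002]
force: [-0.4, 0.3, -1.4]
gripper_width: 0.499
gripper_force: 0.0
tcp [   9.72248947 -171.04413652] 249.2455770356969 [-0.35477173  0.27053626 -1.35866373]
tool yaw err -0.9543391874111653
[  0.2 -62.9] [100.5  96.6] -0.24 deg
```

View pics/w9v.png

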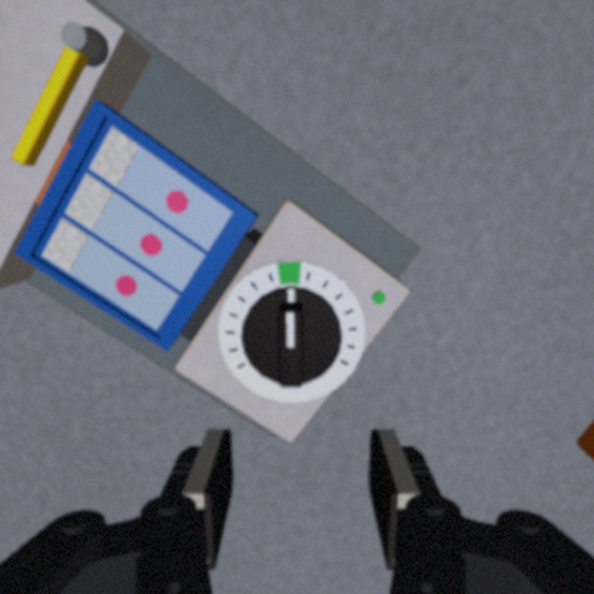

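The pointer (291,291) stands under the green mark (289,273). The gate is shut and the tray is in place. I'll check the angle numerically.

```bash
python3 - <<'E'
from dial import *
ang("w9",lambda a:np.array(a)/1.8+[150,0],(291,289),[(290.5,313),(290.5,348)],(289.5,273))
c=load("w9"); im=cv2.imread("pics/w9.png"); h=cv2.cvtColor(im,cv2.COLOR_BGR2HSV); m=cv2.inRange(h,(45,100,60),(85,255,255)); n,L,st,ce=cv2.connectedComponentsWithStats(m)
for i in range(1,n):
    if st[i,4]>30: q=local(onplane(c,ce[i],64)[0]); print(st[i,4],ce[i],q,np.arctan2(q[1]+170,q[0]))
print(local(onplane(c,[(292/1.8+150,335/1.8)],75)[0]))
E
```

```text
ptr [  23.35210193 -152.85396149] 0.633337930371174 stripe [[16.2, -158.1], [-0.5, -169.7]] 0.6090171072783208 green [  29.07684802 -147.48986612] 0.658785086078288
116 [310.21551724 150.92241379] [  29.35606897 -146.4684972 ] 0.6757091111632272
[   0.38808182 -169.62713552]
```

```bash
python3 - <<'E'
from h import *; from plan import *
for t in ("w2","w7","w8","w9"):
    c=load(t); im=cv2.imread(f"pics/{t}.png"); h=cv2.cvtColor(im,cv2.COLOR_BGR2HSV); m=cv2.inRange(h,(45,100,60),(80,255,255)); n,L,st,ce=cv2.connectedComponentsWithStats(m)
    i=1+max(range(n-1),key=lambda k:st[k+1,4] if 200<ce[k+1,0]<440 and ce[k+1,1]<290 else 0)
    for z in (64,67):
        q=local(onplane(c,ce[i],z)[0]); print(t,st[i,4],z,q.round(1),np.arctan2(q[1]+170,q[0]).round(3))
E
```

```text
w2 102 64 [  30.1 -148.8] 0.615
w2 102 67 [  29.8 -147.9] 0.637
w7 88 64 [  30.1 -149.4] 0.6
w7 88 67 [  29.8 -148.1] 0.632
w8 102 64 [  30.3 -148.9] 0.608
w8 102 67 [  30. -148.] 0.633
w9 116 64 [  29.4 -146.5] 0.676
w9 116 67 [  29.8 -146.3] 0.673
```

```bash
python3 -c "
from rig import robot; print(robot.finish_job())"
```

```text
the job is handed in; nothing more can be done
None
```

I handed the job in at about 27 s. The tray lies square and centred against the end stop (within about 1 mm), the gate is shut, and the dial pointer is at the green mark to within about 0.05 rad by the last views.

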